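# Check a bed spring: press the corner to the green band

### The arm

A 6-joint arm with a two-finger parallel gripper is mounted at the origin on the work surface. World frame = base frame: x ahead of the robot, y to its left, z up, the work surface at z = 0. Lengths are in m, angles in rad, forces in N, time in s.
With the tool pointing down it reaches from about 0.3 to 0.775 m from the base axis. Payload 14.6 kg.
Tool frame: the origin (TCP) lies at the very end of the fingers, on their centre line; the grasp point (between the pads) lies 19 mm behind it; z points along the fingers, y is the line along which they close (so a half turn about z gives the same grasp; the last joint's range is limited). The gripper opens to 94 mm and grips with 3 to 60 N. Pads are 16 mm wide; open, the fingers measure 119 mm over their backs; the gripper's body (75 mm by 177 mm) begins 78 mm behind the grasp point.
Start: joints at [-1.3, 0.3, 1.521, -0, 1.321, -0.067], TCP at [0.182, -0.519, 0.205] pointing down, gripper open.
Joint ranges: [-3.03, 3.03], [-0.79, 2.21], [0.23, 2.52], [-1.04, 4.18], [0, 3.07], [-2.55, 2.55]. Speed limits (rad/s): [2.22, 2.22, 2.57, 3.14, 3.14, 3.14].

### API

Orientations are given as a unit quaternion [x, y, z, w].
In Python, from bench import manip, optics, job, recognise, place_of gives the robot as it stands. The module is installed in compiled form; this text tells all that it offers. Calls block until the motion is done:
- manip.movep(position, orientation): joint-space move of the TCP to a pose.
- manip.move_straight(position, feed=0.15, orientation=None): straight line of the TCP; orientation=None keeps the orientation; feed is the mean speed in m/s.
- manip.goto_joints(angles): joint-space move.
- manip.grip(opening, grasp_force=None): finger opening in m; grasp_force is the grip in N (None keeps the last); returns when the fingers have stopped.
- manip.hold(seconds).
- manip.inverse_kinematics(position, orientation): joint angles nearest the present ones, or None.
- manip.state(): the state.
- optics.snapshot(name): name is "scene" or "side" or "wrist"; returns the picture (420x560x3 uint8, red, green, blue); there is no depth.
- optics.camera_params(name): a dict with "fx", "fy", "cx", "cy" (pixels), "R" (3x3) and "t" (3): a world point X has camera coordinates R X + t. Camera axes: x right, y down, z forward; pixel columns grow to the right and rows downward; lengths in m; the calibration is good to about 2 mm. The wrist camera is an equidistant fisheye: a pixel r from the principal point sees the ray r / f radians off the axis. A picture is of the moment at which its call begins: read the wrist's pose just before it. camera_params takes no time and is no camera call; for the wrist camera it gives the pose at the moment of the call.
A pose or a line that the arm cannot do raises manip.MotionError and nothing moves.
- job.close_job(): hands the job in; it is judged then, once.
Trained networks look in the newest picture that a camera, given by its name, has taken for a name from the list of things; names that differ only in an ending like _2 or _b are one class to them, and where a whole thing is asked for, a point or a joint stands for the part that bears it (a point fixed in the world has none). Each returns a list of dicts, best first, with "conf" (0 to 1); they miss things now and then, are a little off and sometimes report something else, mostly with a low value. They report only what shows in the picture. A call takes as long as a camera call.
- recognise(camera, thing): "position" ([column, row] in pixels, amid what is visible of it).
- place_of(camera, thing): "position" ([column, row] in pixels: a listed point, or the origin of a listed thing).
The state is a dict: "clock": time; "q": joint angles; "qd": joint speeds; "joint_torque": joint torques, N m; "position": TCP position; "eef_rot": TCP orientation; "contact_force": force on the tool from outside, world axes, zero at the start; "ft_torque": the same for the moment, N m; "opening": finger opening in m; "grip_force": force on a finger pad.
Only numpy, scipy, OpenCV 4.12 (cv2) and the standard library are available. Lean on these libraries where they do the work, as an engineer would, in place of code of your own. Each camera call takes 0.05 s, during which the arm holds its last target. There are 200 camera calls.

### The job

New springs have just been fitted under this 3D printer bed. With the fingertips press down the corner of the bed plate beside the dial gauge, at its screw head, until the needle stands in the green band on the dial, not past it, hold it there for a good second, then let go so that the plate springs back and the needle returns to zero. Do not touch the gauge or its stand, and leave everything else on the bench where it is.

Things in the scene. Friction and masses are not known exactly. Their poses are not given: they have to be found in the camera images.
- unit: the printer's bed axis standing on the bench: black rail 300 mm long (along x), two 200 mm cross feet, a steel carriage plate and on it, on four yellow springs, the bed plate. The frame is fixed and level. Origin on the bench under the middle; x points to the far side, where the gauge stands, y to the left.
- bed: dark square bed plate, 235 x 235 x 5 mm, on four springs (nuts below stop it from rising). Origin: centre of its top face, 72 mm above the bench at rest; axes as the unit. A screw head marks each corner, 32 mm in from both edges. A push there meets about 3 N before anything moves, then about 1.6 N per mm; that corner sinks, its neighbours half as much, the opposite one not. Travel 10 mm; it springs back.
- corner_left (a point): top face of the bed plate at the screw head of its far left corner: 85 mm ahead of the plate's centre and 85 mm to its left
- corner_right (a point): top face of the bed plate at the screw head of its far right corner: 85 mm ahead of the plate's centre and 85 mm to its right
- gauge: dial gauge on a blue magnet stand, fixed, beyond the far edge of the plate, nearer its left or its right far corner. Origin: on the bench under the middle of the block (50 x 36 x 50 mm), on it a post 100 mm tall. The round dial lies face up over the plate edge, 74 mm across, underside 86 mm and rim 106 mm above the bench, its axis 72 mm in -x of the origin.
- dial_centre (a point): centre of the dial face, 103 mm above the bench
- plunger_foot (a point): point on the plate's top (at rest) right below the dial, where the gauge's plunger stands on the plate, about 8 mm from its far edge and about 66 mm from the screw head of the corner beside the gauge
- needle (a joint): red needle of the dial, rad, clockwise seen from above; 0 = zero of the scale, the position at rest, pointing away from the robot (gauge +x). One turn (6.283) is 10 mm of sinking of the plate at the plunger; a press on the screw head beside it shows on the dial as about 0.9 of its depth there.
- band (a joint): middle of the green band on the rim of the dial, rad, in the same count as the needle: the needle stands in the middle of the band when its value equals this one; the band reaches about 0.45 rad to either side
- needle_tip (a point): outer end of the needle, 29 mm from the dial centre
- band_mid (a point): point in the middle of the green band, 29 mm from the dial centre, at the needle's height; its x points outward, its y anticlockwise
- nut_jar: small screw-top glass jar, 32 mm across, 50 mm tall, standing beyond the far edge of the plate on the other side from the gauge; origin: middle of its underside; to be left alone
- glue_stick: orange glue stick standing upright, 27 mm across, 92 mm tall, beside the bed axis on the right; origin: middle of its underside; to be left alone
- driver: screwdriver with a red handle, 190 mm long, lying beside the bed axis on the left; origin: at its middle; to be left alone
- caliper: digital caliper, 210 mm long, lying at the left; origin: middle of its underside; to be left alone
- solder_reel: grey reel of solder, 60 mm across, 42 mm tall, standing flat at the right; origin: middle of its underside; to be left alone
- parts_tray: blue divided parts tray, 180 x 130 x 30 mm, at the right; origin: middle of its underside; to be left alone
- scraper: print scraper with a black handle, 200 mm long, lying at the left; origin: at its middle; to be left alone

How it is judged:
By the outcome, as a careful person would: the job done as asked, in the order asked, and still so for the second after the job is handed in, with the robot touching nothing.
It also fails if it takes over 42 s, if anything falls off the work surface, if the arm or the gripper's body presses on something with over 40 N, if the wrist force passes 120 N, or if a joint passes its speed limit or range.

## Working session

There is one attempt and no reset: what is moved stays moved. The work goes in short steps, each a Python script; the robot and the scene stay as the last script left them, time stands still between calls to the robot, and variables do not carry over. Pictures are saved under pics/ and viewed, at most 10 in all, crops included, and the job is handed in when it is done.

```bash
mkdir -p pics
cat > h.py <<'E'
import numpy as np, cv2
from bench import manip, optics, job, recognise, place_of
def ray(cam,px):
    p=optics.camera_params(cam);R=np.array(p["R"]);t=np.array(p["t"])
    v=np.array([(px[0]-p["cx"])/p["fx"],(px[1]-p["cy"])/p["fy"]])
    if cam=="wrist":
        r=np.hypot(*v);d=np.array([*(v/max(r,1e-9)*np.sin(r)),np.cos(r)])
    else: d=np.array([*v,1.])
    return -R.T@t,R.T@d
def at(cam,px,z):
    o,d=ray(cam,px);return o+d*(z-o[2])/d[2]
Z=dict(corner_left=.072,corner_right=.072,bed=.072,plunger_foot=.072,dial_centre=.103,needle_tip=.103,band_mid=.103,unit=0,gauge=0,nut_jar=0,glue_stick=0)
def look(cam,names):
    im=optics.snapshot(cam)
    for n in names:
        for r in place_of(cam,n)[:2]:
            print(cam,n,round(r["conf"],2),np.round(r["position"],1),np.round(at(cam,r["position"],Z[n]),4))
    return im
E
python3 - <<'E'
from h import *
a=look("scene",Z);b=look("side",["corner_left","corner_right","bed","dial_centre","needle_tip","band_mid","gauge"])
cv2.imwrite("pics/a.png",a[:,:,::-1]);cv2.imwrite("pics/b.png",b[:,:,::-1])
s=manip.state();print(s["clock"],s["position"],s["eef_rot"],s["contact_force"])
E
```

```text
scene corner_left 0.85 [256.4 220.9] [ 0.5377 -0.0793  0.072 ]
scene corner_left 0.7 [144.5 229.7] [ 0.4772 -0.3906  0.072 ]
scene corner_right 0.76 [196.2 239.1] [ 0.5514 -0.2557  0.072 ]
scene bed 0.75 [217.5 211.6] [ 0.4715 -0.1803  0.072 ]
scene plunger_foot 0.8 [233.7 237.9] [ 0.5774 -0.155   0.072 ]
scene dial_centre 0.78 [236.6 230.2] [ 0.5765 -0.1438  0.103 ]
scene unit 0.87 [218.2 223.4] [ 0.459  -0.1847  0.    ]
scene gauge 0.9 [247.6 270.1] [ 0.6465 -0.1366  0.    ]
scene gauge 0.68 [171.7 238.4] [ 0.4746 -0.3295  0.    ]
scene nut_jar 0.57 [230.4 274.3] [ 0.6457 -0.1862 -0.    ]
side corner_left 0.71 [294.4 236.9] [ 0.5371 -0.0909  0.072 ]
side corner_right 0.88 [309.3 270.3] [ 0.5601 -0.2482  0.072 ]
side corner_right 0.74 [279.  316.9] [ 0.4756 -0.42    0.072 ]
side bed 0.8 [270.7 252.9] [ 0.4697 -0.1677  0.072 ]
side dial_centre 0.59 [310.2 237.1] [ 0.5725 -0.1439  0.103 ]
side band_mid 0.34 [265.1 279.2] [ 0.4492 -0.3245  0.103 ]
side gauge 0.67 [338.5 267.8] [ 0.6549 -0.1358  0.    ]
1.0 [ 0.18226632 -0.51892883  0.20546936] [ 9.85770022e-01  1.68099561e-01 -2.64836886e-06  2.54655292e-05] [-0.00939202 -0.33221324  0.84789827]
```

View pics/a.png

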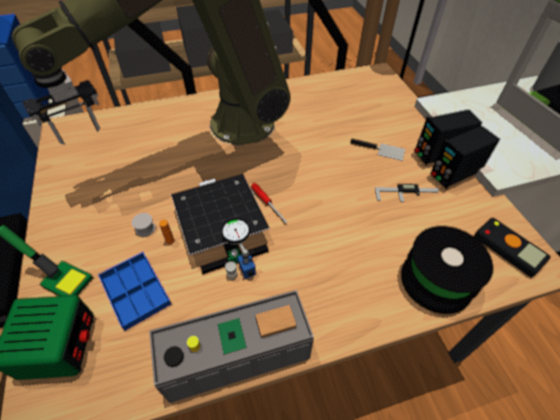

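View pics/b.png

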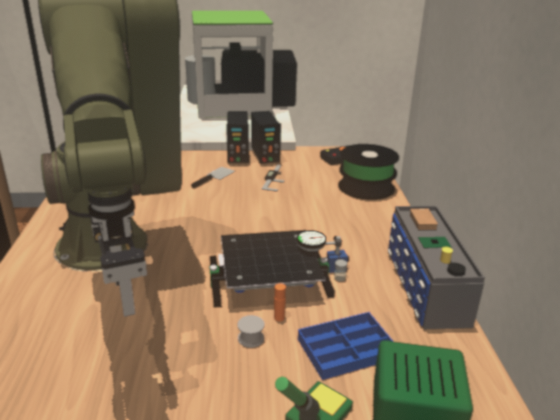

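The gauge stands at the far left corner. The dial is at about (236,230) in the scene view, and the screw head corner_left at (256,221). The unit's yaw is about +0.1. Next I'll check the wrist camera mount and hover over the corner with the gripper closed.

Run:
```python
from h import *
from scipy.spatial.transform import Rotation as Ro
s=manip.state();p=optics.camera_params("wrist");R=np.array(p["R"]);c=-R.T@np.array(p["t"])
T=Ro.from_quat(s["eef_rot"]).as_matrix()
co=T.T@(c-s["position"]);print("cam in tool",co,T.T@R[2],p["fx"])
C=np.array([.538,-.084]);D=np.array([.575,-.145])
manip.grip(0.0)
best=None
# yaw so that the camera sits on the dial's side; try a few and check joints
d=(D-C)/np.linalg.norm(D-C)
for a in np.arange(0,2*np.pi,np.pi/12):
    Q=Ro.from_euler("z",a)*Ro.from_quat([1,0,0,0])
    sc=(Q.apply(co)[:2]@d)
    q=manip.inverse_kinematics([*C,.15],Q.as_quat())
    print(round(a,2),round(sc,3),None if q is None else np.round(q,2))
```

```text
cam in tool [ 0.06557717  0.00067521 -0.17925498] [-2.25928763e-01  8.00157765e-04  9.74143497e-01] 325.19226210127806
0.0 0.035 [-0.22  0.34  1.6  -0.    1.2   1.35]
0.26 0.019 [-0.22  0.34  1.6  -0.    1.2   1.09]
0.52 0.002 [-0.22  0.34  1.6  -0.    1.2   0.83]
0.79 -0.015 [-0.22  0.34  1.6  -0.    1.2   0.56]
1.05 -0.031 [-0.22  0.34  1.6  -0.    1.2   0.3 ]
1.31 -0.045 [-0.22  0.34  1.6  -0.    1.2   0.04]
1.57 -0.056 [-0.22  0.34  1.6  -0.    1.2  -0.22]
1.83 -0.063 [-0.22  0.34  1.6  -0.    1.2  -0.48]
2.09 -0.066 [-0.22  0.34  1.6  -0.    1.2  -0.75]
2.36 -0.064 [-0.22  0.34  1.6  -0.    1.2  -1.01]
2.62 -0.058 [-0.22  0.34  1.6  -0.    1.2  -1.27]
2.88 -0.048 [-0.22  0.34  1.6  -0.    1.2  -1.53]
3.14 -0.035 [-0.22  0.34  1.6  -0.    1.2  -1.79]
3.4 -0.019 [-0.22  0.34  1.6  -0.    1.2  -2.05]
3.67 -0.002 [-0.22  0.34  1.6  -0.    1.2  -2.32]
3.93 0.015 None
4.19 0.031 None
4.45 0.045 None
4.71 0.056 None
4.97 0.063 None
5.24 0.066 [-0.22  0.34  1.6  -0.    1.2   2.4 ]
5.5 0.064 [-0.22  0.34  1.6  -0.    1.2   2.13]
5.76 0.058 [-0.22  0.34  1.6  -0.    1.2   1.87]
6.02 0.048 [-0.22  0.34  1.6  -0.    1.2   1.61]
```

Run:
```python
from h import *
from scipy.spatial.transform import Rotation as Ro
Q=(Ro.from_euler("z",5.4)*Ro.from_quat([1,0,0,0])).as_quat()
manip.movep([.538,-.084,.16],Q)
im=look("wrist",["corner_left","dial_centre","needle_tip","band_mid","plunger_foot"])
cv2.imwrite("pics/c.png",im[:,:,::-1])
s=manip.state();print(s["clock"],s["position"],s["contact_force"])
look("scene",["corner_left"])
```

```text
wrist corner_left 0.84 [277.3 215.9] [ 0.541  -0.0852  0.072 ]
wrist dial_centre 0.7 [297.9 130.6] [ 0.574  -0.1492  0.103 ]
wrist needle_tip 0.63 [261.5 110.9] [ 0.6034 -0.1436  0.103 ]
wrist needle_tip 0.18 [454.6  64.6] [ 0.5147 -0.2765  0.103 ]
wrist band_mid 0.73 [328.5 155.4] [ 0.5454 -0.1495  0.103 ]
wrist band_mid 0.67 [293.3 135. ] [ 0.5745 -0.1444  0.103 ]
wrist plunger_foot 0.59 [292.2 133.7] [ 0.5752 -0.1458  0.072 ]
4.7417 [ 0.5379704  -0.08426575  0.16002804] [-0.28983088  0.31123161 -0.35432152]
scene corner_left 0.92 [253.7 220.2] [ 0.533  -0.0861  0.072 ]
scene corner_left 0.64 [234.6 238.1] [ 0.5788 -0.1527  0.072 ]
```

View pics/c.png

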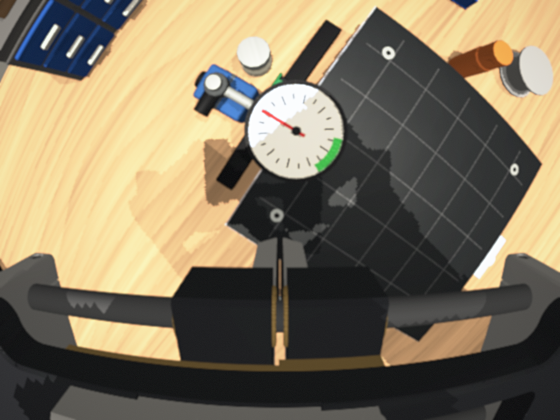

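The wrist view shows the dial hub at (297,131), the needle tip at (263,111), the green band around (330,155) and the screw head at (277,216). The dial stays visible during the press, so I'll close the loop on red and green pixels.

```bash
cat >> h.py <<'E'
DC=np.array([.574,-.1485])
def dial():
    im=optics.snapshot("wrist");i=im.astype(int);r,g,b=i[...,0],i[...,1],i[...,2]
    def pol(m,lo,hi):
        v,u=np.nonzero(m);P=np.array([at("wrist",p,.103)[:2] for p in zip(u,v) if p[1]<260])-DC
        rr=np.hypot(*P.T);P=P[(rr>lo)&(rr<hi)];return P
    n=pol((r>130)&(g<.5*r)&(b<.5*r),.012,.034);gr=pol((g>90)&(r<.6*g)&(b<.75*g),.022,.038)
    f=lambda P:np.arctan2(*P.mean(0)[::-1])
    A=f(n);B=f(gr);th=np.arctan2(gr[:,1],gr[:,0]);w=(th-B+np.pi)%(2*np.pi)-np.pi
    return A,B,len(n),len(gr),np.ptp(w),im
E
python3 - <<'E'
from h import *
A0,B,n,g,w,im=dial();tgt=(A0-B)%(2*np.pi)
print("rest needle",A0,"band",B,"target",tgt,n,g,"bandwidth",w)
def rep(t):
    A,b,n,g,w,im=dial();s=manip.state();v=(A0-A+.5)%(2*np.pi)-.5
    print(t,"needle %.2f band %.2f"%(v,(A0-b)%(2*np.pi)),n,g,np.round(s["position"],4),np.round(s["contact_force"],1),round(s["clock"],2));return v,im
manip.move_straight([.541,-.0852,.076],feed=.06);rep("near")
for z in(.0715,.0700):
    manip.move_straight([.541,-.0852,z],feed=.01);v,im=rep("z%.4f"%z)
np.save("rest.npy",[A0,tgt]);cv2.imwrite("pics/d.png",im[:,:,::-1])
E
```

```text
rest needle 0.14715172186875558 band -3.071366432172706 target 3.2185181540414614 43 294 bandwidth 0.9119682592159282
near needle 0.00 band 3.22 150 667 [ 0.5412 -0.0852  0.0763] [-0.8  1.5  0.4] 6.49
z0.0715 needle 0.48 band 3.22 152 707 [ 0.5411 -0.0852  0.0717] [-0.9 -0.4  4.1] 7.14
z0.0700 needle 1.27 band 3.22 169 721 [ 0.5411 -0.0852  0.0702] [-2.1  0.1  5.9] 7.49
```

View pics/d.png

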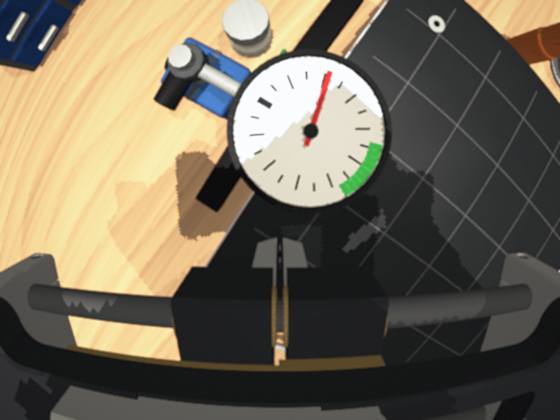

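The needle reads 1.27 rad against a target of 3.22, and the fingers are clear of the dial. I'll continue closed-loop, hold, then release.

Run:
```python
from h import *
A0,tgt=np.load("rest.npy")
def rep(t):
    A,b,n,g,w,im=dial();s=manip.state();v=(A0-A+.5)%(2*np.pi)-.5
    print(t,"needle %.2f band %.2f"%(v,(A0-b)%(2*np.pi)),n,g,np.round(s["position"],4),np.round(s["contact_force"],1),round(s["clock"],2));return v,im
z=.0676;manip.move_straight([.541,-.0852,z],feed=.01);manip.hold(.2);v,_=rep("s")
for k in range(3):
    e=tgt-v
    if abs(e)<.1:break
    z-=np.clip(e/.56*1e-3*.9,-.001,.0015)
    manip.move_straight([.541,-.0852,z],feed=.008);manip.hold(.2);v,_=rep("s")
manip.hold(.7);v,im=rep("hold")
cv2.imwrite("pics/e.png",im[:,:,::-1])
```

```text
s needle 2.44 band 3.22 157 731 [ 0.5411 -0.0853  0.0681] [-3.7  1.  10.5] 8.13
s needle 3.07 band 3.23 158 719 [ 0.5412 -0.0853  0.067 ] [-3.5  0.4 11.1] 8.69
s needle 3.18 band 3.22 157 718 [ 0.5412 -0.0853  0.0668] [-4.1 -0.1 12.3] 9.19
hold needle 3.18 band 3.22 156 719 [ 0.5412 -0.0853  0.0668] [-4.2  1.  11.9] 9.94
```

View pics/e.png

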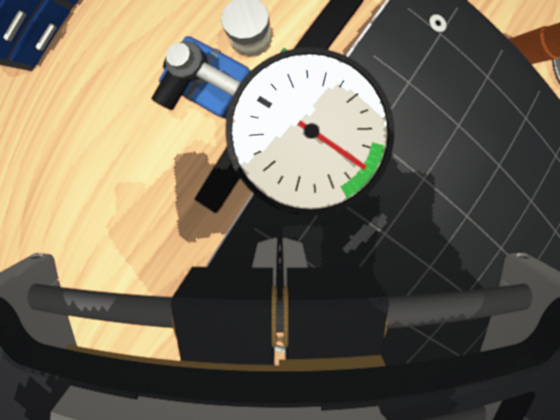

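The needle, with its tip at (365,166), stands inside the green band. I'll hold a bit longer, release and check.

Run:
```python
from h import *
A0,tgt=np.load("rest.npy")
manip.hold(1.0);A=dial()[0];print("needle",(A0-A)%(2*np.pi))
manip.move_straight([.541,-.0852,.09],feed=.03)
manip.move_straight([.541,-.0852,.16],feed=.08);manip.hold(.5)
A,B,*_,im=dial();s=manip.state();print("released",A0-A,s["contact_force"],s["clock"])
cv2.imwrite("pics/f.png",im[:,:,::-1])
```

```text
needle 3.184157514294318
released 0.008699793729657124 [-0.0139755   0.39208887 -0.36659036] 13.5167
```

View pics/f.png

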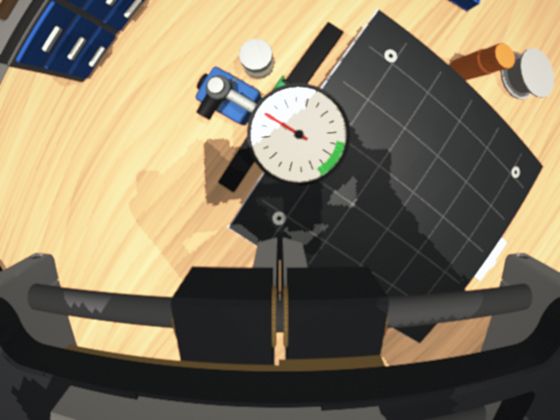

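The needle is back at zero, with its tip at (265,114), and everything in this view is where it was.

```bash
python3 -c "
from bench import job
print(job.close_job())"
```

```text
the job is handed in; nothing more can be done
None
```

I pressed the far left corner until the needle stood in the green band (3.18 rad, band middle 3.22), held it there for about 2 s and let go; the needle is back at zero and the job is handed in, at about 13.5 s on the clock.

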